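# Slide the microscope-slide cassette home in its guideway and shut the dust cover

### The job

Clear the rubber stopper out of the channel and stand or lay it on the free table top. Then lift the slide cassette off its parking stand by its body, set it down level, nose first, in the channel's open entry and let go of it; take it again by its pull tab and push it along its centre line until it is fully home against the back stop, then let go and shut the dust cover right down over it. Keep the cassette level, and do not knock over or shift the bottles, flask, dish and tape roll lying about.

Things in the scene. Friction and masses are not known exactly. Their poses are not given: they have to be found in the camera images.
- guideway: long low steel channel fixed to the table, 205 x 130 x 41 mm. Origin on the table on its centre line; x runs along the channel from the open end (robot's side) to the back stop, y left, z up. Floor 6 mm thick, from x -0.088, no front wall. Straight walls 114 mm apart from x -0.023 to the back stop at 0.107
- entry (a point): point on the channel's floor centre line where the lips begin (guideway x -0.023). In front of it the walls have no lips and widen to 128 mm. Behind it a lip along each wall overhangs the channel, underside 31.5 mm above the floor, 102 mm free between the lips: the cassette enters only from the open end
- back_stop (a point): centre of the back stop's inner face at floor height (guideway x 0.107, z 0.006), where the cassette's nose must end
- cassette_center (a point): centre, half-way up, of the black slide cassette's body (tray of upright glass slides): 52 mm along its x, 110 mm along y, 28 mm high, rounded upright corners, 0.3 kg. +x is the nose, which goes in first. A tongue 18 mm wide, 5 mm thick, level with the underside, runs 46 mm back from the rear face to the pull tab. 2 mm side play in the channel: it jams if pushed off-centre
- pull_tab (a point): grip point on the cassette's upright pull tab, 83 mm behind and 32 mm above cassette_center, 10 mm below the tab's top. Tab 12 mm thick (cassette y), 22 mm long (cassette x); it rises 21 mm above the channel's lips. A hold that presses it down makes the cassette drag; there is 3.5 mm of play under the lips
- stand: steel stand, fixed, on which the cassette starts: plate 10 mm thick, 62 x 118 mm; origin on the table under the cassette body's centre, axes as the cassette's. Two upright prongs, 60 mm high, flank the pull tab (30 mm long, 8 mm thick, 5.5 mm gaps), so the tab cannot be gripped there; the body can be, across its 52 mm, and lifts straight up
- stopper_center (a point): centre, half-way up, of a brown-red rubber stopper, 27 mm across, 26 mm tall, standing on the channel's floor in the cassette's way
- dust_cover (a joint): grey box-shaped lid, 141 x 130 mm, 33 mm deep, over the channel at guideway x -0.025 to 0.116. 0 shut, 1.6 to 1.85 rad at the start; hinge along x on the left wall (y 0.065, z 0.041). Above 1.2 rad it falls open; below 0.9 it sinks shut by itself, slowly. Its front wall comes down 9 mm behind the pull tab if the cassette is home
- cover_edge (a point): middle of the lid's free long edge (top outer corner, 134 mm from the hinge, guideway x 0.045). With the lid open it stands high on the left of the channel; pushed to the right, over the channel, it shuts the lid
- dropper_a: bystander, to be left alone: a small brown dropper bottle, 33 mm across, 98 mm tall at most; origin under its centre
- dropper_b: bystander, to be left alone: a second small brown dropper bottle, 33 mm across, 98 mm tall at most; origin under its centre
- dropper_c: bystander, to be left alone: a third small brown dropper bottle, 33 mm across, 98 mm tall at most; origin under its centre
- flask: bystander, to be left alone: the conical glass flask, 63 mm across, 105 mm tall; origin under its centre
- dish: bystander, to be left alone: the white evaporating dish, 72 mm across, 29 mm tall; origin under its centre
- tape: bystander, to be left alone: a roll of white sticky tape lying flat, 42 mm across, 18 mm high; origin under its centre

How it is judged:
By the outcome, as a careful person would: the job done as asked, in the order asked, and still so for the second after the job is handed in, with the robot touching nothing.
It also fails if it takes over 72 s, if anything falls off the work surface, if the arm or the gripper's body presses on something with over 40 N, if the wrist force passes 120 N, or if a joint passes its speed limit or range.

### The arm

A 7-joint arm with a two-finger parallel gripper is mounted at the origin on a cart in front of the work surface, level with it; the furniture and walls round the work are solid. World frame = base frame: x ahead of the robot, y to its left, z up, the work surface at z = 0. Lengths are in m, angles in rad, forces in N, time in s.
With the tool pointing down it reaches from about 0.4 to 0.85 m from the base axis. Payload 4.5 kg.
Tool frame: the origin (TCP) lies midway between the tips of the shut fingers; the grasp point (between the pads) lies 19 mm behind it; y points along the fingers, z is the direction in which the jaws open and shut, and the axes are right-handed (so a half turn about y gives the same grasp; the last joint's range is limited). The gripper opens to 88 mm and grips with 3 to 60 N. Pads are 18 mm wide; open, the fingers measure 123 mm over their backs; the gripper's body (75 mm by 187 mm) begins 45 mm behind the grasp point.
Start: joints at [-1.108, 0.689, -0.195, 1.565, 0.157, 0.902, -0.215], TCP at [0.26, 0.568, 0.239] pointing down, gripper open.
Joint ranges: [-3.01, 3.01], [-0.46, 2.08], [-1.47, 1.51], [0.13, 2.56], [-1, 4.14], [0.04, 2.09], [-2.66, 2.66]. Speed limits (rad/s): [2.57, 2.57, 3.14, 3.14, 3.14, 3.14, 3.14].

### API

Orientations are given as a unit quaternion [x, y, z, w].
In Python, from plant import r, snapshot, get_calibration, job, boxes_of gives the robot as it stands. The module is installed in compiled form; this text tells all that it offers.
- The arm moves only by the shell command python3 -m handwheel 'ROWS' [OPENING] [FORCE]. ROWS is JSON, a list that holds one entry, the list of rows, each a list of 6 numbers: the shift along the tool's x, y, z as a fraction of full scale, then the turn, a rotation vector about the tool's x, y, z as a fraction of full scale. In form: [[[x, y, z, wx, wy, wz], ...]]. A call has 1 to 12 rows; each row is the pose to reach, as a shift and turn from the pose commanded when the call began, along the tool's axes at that moment, turning the shorter way round; what a row does not reach only later rows make up. Full scale, the value 1, is 100 cm for a shift and 180 degrees for a turn. A row lasts 1/12 s, in which the tool goes at most 41.7 mm and 7.16 degrees, less where a joint would pass 70% of its speed; a pose out of reach is approached as far as the arm can. A call with a number of a shift or a turn outside -1 to 1 is refused whole. A call with a gripper value outside its range is refused whole. OPENING is the opening, from -1 (shut) to 1 (fully open), set as the call begins (- or left out, the last holds). The fingers move at their own pace and stop on an object; FORCE is the grip in N (left out, the last holds). Time passes only in rows, so rows that repeat a pose let the fingers close. It gives the time, the measured TCP pose, the force and the opening at its end, in the units of the state.
- r.get_state(): the state, without advancing time (a new reading comes with each control period).
- snapshot(name): name is "side" or "top"; returns the picture (400x640x3 uint8, red, green, blue); there is no depth.
- get_calibration(name): a dict with "fx", "fy", "cx", "cy" (pixels), "k1" (the pictures are not rectified: a ray, as slopes to the right and down, at radius r is drawn at 1 + k1 r^2 times it, then the intrinsics apply), "T" (4x4, takes a point from camera to world coordinates). Camera axes: x right, y down, z forward; pixel columns grow to the right and rows downward; lengths in m; the calibration is good to about 2 mm. A picture is of the moment at which its call begins. get_calibration takes no time and is no camera call.
- job.finish_job(): hands the job in, once; it reports no verdict.
Trained networks look in the newest picture that a camera, given by its name, has taken for a name from the list of things; names that differ only in an ending like _2 or _b are one class to them, and where a whole thing is asked for, a point or a joint stands for the part that bears it (a point fixed in the world has none). Each returns a list of dicts, best first, with "confidence" (0 to 1); they miss things now and then, are a little off and sometimes report something else, mostly with a low value. They report only what shows in the picture. A call takes as long as a camera call.
- boxes_of(thing, camera): "bbox" ([left, top, right, bottom] in pixels, round what is visible of it).
The state is a dict: "clock": time; "q": joint angles; "qd": joint speeds; "joint_torque": joint torques, N m; "tool_pos": TCP position; "eef_rot": TCP orientation; "contact_force": force on the tool from outside, world axes, zero at the start; "moment": the same for the moment, N m; "opening": opening from 0.0 (shut) to 1.0 (fully open).
Only numpy, scipy, OpenCV 4.12 (cv2) and the standard library are available. Lean on these libraries where they do the work, as an engineer would, in place of code of your own. Each camera call takes 0.05 s, during which the arm holds its last target. There are 200 camera calls.

## Working session

There is one attempt and no reset: what is moved stays moved. The work goes in short steps, Python scripts to look and compute and a shell command to move; the robot and the scene stay as the last step left them, time stands still between calls to the robot, and variables do not carry over. Pictures are saved under pics/ and viewed, about 8 in all and at most 12, crops included, and the job is handed in when it is done.

```bash
mkdir -p pics; python3 - <<'E'
from plant import r, snapshot, get_calibration, job, boxes_of
import cv2, json
for n in ("side","top"):
    im=snapshot(n); cv2.imwrite(f"pics/{n}0.png",im[:,:,::-1])
    c=get_calibration(n); print(n,{k:(v.tolist() if hasattr(v,'tolist') else v) for k,v in c.items()})
    for t in ["guideway","cassette_center","stand","stopper_center","dust_cover","pull_tab","dropper_a","flask","dish","tape"]:
        try: print(t,[( [round(float(x)) for x in b["bbox"]],round(float(b["confidence"]),2)) for b in boxes_of(t,n)][:4])
        except Exception as e: print(t,e)
print(r.get_state())
E
ls
```

```text
side {'fx': 441.41138406817873, 'fy': 441.41138406817873, 'cx': 319.48185425621955, 'cy': 196.47242718455328, 'k1': 0.04220687448456491, 'T': [[0.19048238396090425, -0.7834475650228656, 0.5915457499300569, -0.004217298739131281], [-0.9816496208067269, -0.14650322775047805, 0.12206894047504956, -0.42394844238790264], [-0.008971252453268172, -0.6039426438979405, -0.7969772892065278, 0.8096105726768245], [0.0, 0.0, 0.0, 1.0]]}
guideway [([172, 98, 290, 235], 0.56)]
cassette_center [([346, 260, 396, 300], 0.74), ([339, 232, 391, 296], 0.67), ([175, 101, 290, 237], 0.59)]
stand [([338, 252, 394, 300], 0.63), ([297, 130, 328, 158], 0.24)]
stopper_center [([249, 178, 259, 194], 0.54)]
dust_cover [([173, 102, 242, 185], 0.72), ([341, 259, 397, 299], 0.68)]
pull_tab [([336, 234, 396, 296], 0.86)]
dropper_a [([261, 262, 276, 288], 0.66), ([416, 180, 432, 214], 0.57), ([363, 162, 378, 198], 0.55), ([174, 101, 291, 236], 0.37)]
flask [([347, 127, 372, 169], 0.83)]
dish [([297, 131, 330, 155], 0.91)]
tape [([319, 196, 332, 212], 0.81), ([351, 127, 372, 169], 0.3)]
top {'fx': 383.9412780610745, 'f
[... 857 characters left out ...]
, 181, 325, 197], 0.67)]
{'clock': 1.1, 'q': array([-1.10818541,  0.68912536, -0.19460909,  1.56531891,  0.15725242,
        0.90250658, -0.21513085]), 'qd': array([-0.00104012, -0.00046166, -0.00106015, -0.00060581, -0.00135188,
       -0.00065945,  0.0014068 ]), 'joint_torque': array([ 2.96169064e-04, -5.27506542e+01, -1.26710739e+00, -1.53742218e+01,
       -5.19777532e-02, -6.82833161e-04,  2.81665200e-05]), 'tool_pos': array([0.25983289, 0.56843485, 0.23872204]), 'eef_rot': array([-0.69090418,  0.1504749 , -0.15044221,  0.69092392]), 'contact_force': array([-0.14583687,  0.39504519, -0.80158722]), 'moment': array([0.02159339, 0.03171867, 0.01001666]), 'opening': 0.9982306978919495}
pics
```

```bash
python3 - <<'E'
import cv2
a=cv2.imread("pics/side0.png")[95:305,150:416]; cv2.imwrite("pics/s0c.png",cv2.resize(a,None,fx=3,fy=2.85,interpolation=cv2.INTER_CUBIC) if 0 else cv2.resize(a,None,fx=2.85,fy=2.85,interpolation=cv2.INTER_CUBIC))
a=cv2.imread("pics/top0.png")[95:295,145:410]; cv2.imwrite("pics/t0c.png",cv2.resize(a,None,fx=3,fy=3,interpolation=cv2.INTER_CUBIC))
E
```

```text
(no output)
```

View pics/s0c.png

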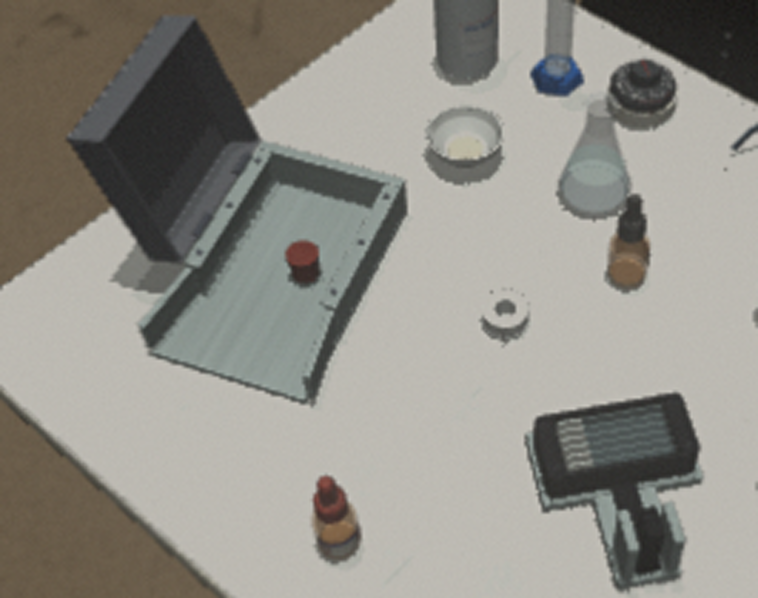

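View pics/t0c.png

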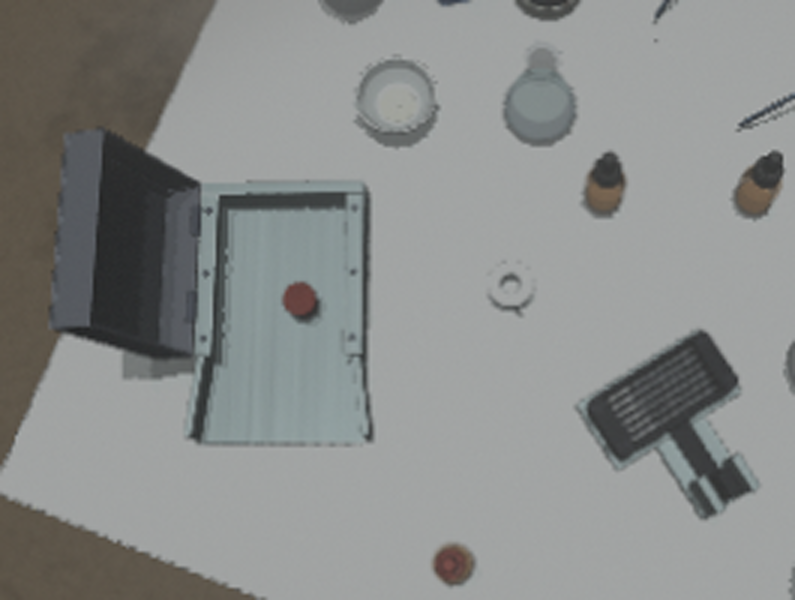

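The pictures agree. The channel is on the left with its lid standing open, and the stopper is at about (245,195) in the top picture. The cassette is at about (367,227). Next I'll fit the known edges to get metric poses.

```bash
cat > h.py <<'E'
import numpy as np, cv2
from scipy.optimize import least_squares
from scipy.ndimage import map_coordinates
from scipy.spatial.transform import Rotation as R
from plant import r, snapshot, get_calibration, boxes_of
CAL={n:get_calibration(n) for n in("side","top")}
def proj(n,P):
    c=CAL[n];T=np.array(c["T"]);p=(np.atleast_2d(P)-T[:3,3])@T[:3,:3]
    s=p[:,:2]/p[:,2:];s=s*(1+c["k1"]*(s**2).sum(1,keepdims=True))
    return s*[c["fx"],c["fy"]]+[c["cx"],c["cy"]]
def onplane(n,uv,z):
    c=CAL[n];T=np.array(c["T"]);d=(np.array(uv,float)-[c["cx"],c["cy"]])/[c["fx"],c["fy"]];s=d.copy()
    for _ in range(8): s=d/(1+c["k1"]*(s@s))
    v=T[:3,:3]@np.r_[s,1];return T[:3,3]+v*(z-T[2,3])/v[2]
def w(p,P):  # pose (x,y,yaw) applied to local points
    P=np.atleast_2d(P);c,s=np.cos(p[2]),np.sin(p[2])
    return np.c_[p[0]+c*P[:,0]-s*P[:,1],p[1]+s*P[:,0]+c*P[:,1],P[:,2]]
def edgefit(imgs,edges,p0,off=True,rad=(5,3,2),it=4):
    """edges(n,p)->list of (A,B) local segments; returns pose and per-camera px rms"""
    G={n:cv2.GaussianBlur(cv2.cvtColor(i,cv2.COLOR_RGB2GRAY).astype(float),(0,0),.7) for n,i in imgs.items()}
    p=np.array(p0,float)
    for rr in rad:
      for _ in range(it):
        obs=[]
        for n in imgs:
            for A,B in edges(n,p):
                L=np.linspace(.08,.92,24)[:,None]*(np.array(B)-A)+A
                q=proj(n,w(p,L));t=q[-1]-q[0];t/=np.hypot(*t);nn=np.array([-t[1],t[0]])
                k=np.arange(-rr,rr+.01,.25);S=q[:,None]+k[None,:,None]*nn
                v=map_coordinates(G[n],[S[...,1],S[...,0]],order=1,mode='nearest')
                g=np.abs(np.gradient(v,axis=1));j=g.argmax(1)
                for a in range(len(L)):
                    if g[a,j[a]]>1.5: obs.append((n,L[a],q[a]+k[j[a]]*nn,nn))
        def f(x): return np.concatenate([[ (proj(n,w(x,l))[0]-u)@nn] for n,l,u,nn in obs])
        p=least_squares(f,p,loss='soft_l1',f_scale=.4).x
    e=f(p);ns=np.array([o[0] for o in obs])
    return p,{n:(round(float(np.median(np.abs(e[ns==n]))),2),int((ns==n).sum())) for n in imgs}
def gw_edges(n,p):
    return [((.117,-.06,.041),(.117,.055,.041)),((.107,-.048,.041),(.107,.048,.041)),((-.02,-.065,.041),(.117,-.065,.041)),
            ((-.02,-.051,.041),(.105,-.051,.041)),((-.02,.051,.041),(.105,.051,.041)),((-.088,-.058,.006),(-.088,.058,.006))]
def cas_edges(z0):
    def E(n,p):
        o=np.array(CAL[n]["T"])[:3,3];out=[]
        for nx,ny,h,m in((1,0,.026,.045),(-1,0,.026,.045),(0,1,.055,.018),(0,-1,.055,.018)):
            c=w(p,[nx*h,ny*h,z0])[0];nw=w(p,[nx,ny,0])[0]-w(p,[0,0,0])[0]
            z=z0 if nw[:2]@(o-c)[:2]>0 else z0+.028
            for s in((-1,1) if 0 else (0,)):
                out.append(((nx*h-ny*m,ny*h-nx*m,z),(nx*h+ny*m,ny*h+nx*m,z)))
        return out
    return E
def tool_shift(target,yaw=None,st=None):
    """target TCP world pos -> fractions in tool axes; yaw: desired world yaw of jaw axis (tool z)"""
    st=st or r.get_state();Q=R.from_quat(st["eef_rot"]);M=Q.as_matrix()
    d=M.T@(np.array(target)-st["tool_pos"])
    out=[d]
    if yaw is not None:
        a=[]
        for y in(yaw,yaw+np.pi):
            z=np.array([np.cos(y),np.sin(y),0]);yy=np.array([0,0,-1.]);N=np.c_[np.cross(yy,z),yy,z]
            a.append((Q.inv()*R.from_matrix(N)).as_rotvec()/np.pi)
        out.append(min(a,key=np.linalg.norm))
    return [o.round(4).tolist() for o in out]
E
python3 - <<'E'
from h import *
I={n:cv2.imread(f"pics/{n}0.png")[:,:,::-1].copy() for n in("side","top")}
b=onplane("top",(145+(203+367)/6,95+441/3),.006);t=onplane("top",(145+285/3,95+183/3),.041)
yaw=np.arctan2(*(t-b)[1::-1]);g0=[b[0]+.088*np.cos(yaw),b[1]+.088*np.sin(yaw),yaw];print("g0",g0)
for s in(("side","top"),("top",),("side",)):
    print(s,edgefit({n:I[n] for n in s},gw_edges,g0))
c=onplane("top",(145+662/3,95+395/3),.038);tb=onplane("top",(145+722/3,95+480/3),.04)
y=np.arctan2(*(c-tb)[1::-1]);print("c0",c,y)
for s in(("side","top"),("top",),("side",)):
    print(s,edgefit({n:I[n] for n in s},cas_edges(.010),[c[0],c[1],y]))
print("stopper",onplane("side",(254,186),.019),onplane("top",(246,196),.019))
for nm,n,uv,z in(("da","top",(297,281),.049),("db","top",(346,155.5),.049),("dc","top",(398,156),.049),("flask","top",(324,130),.03),("dish","top",(277,125.5),.015),("tape","top",(317,189),.009)):print(nm,onplane(n,uv,z).round(3))
print(R.from_quat(r.get_state()["eef_rot"]).as_matrix().round(3))
E
```

```text
g0 [np.float64(0.5628246226504838), np.float64(-0.14219962378029113), np.float64(-0.16311272553565706)]
('side', 'top') (array([ 0.55751002, -0.15199676, -0.14528596]), {'side': (0.72, 142), 'top': (1.48, 143)})
('top',) (array([ 0.5590299, -0.1416172, -0.1693069]), {'top': (1.44, 127)})
('side',) (array([ 0.55682911, -0.15250353, -0.15047019]), {'side': (0.53, 142)})
c0 [ 0.45721599 -0.42334065  0.038     ] 0.4169131614807343
('side', 'top') (array([ 0.45955411, -0.42231127,  0.38669758]), {'side': (0.22, 92), 'top': (0.53, 92)})
('top',) (array([ 0.45949314, -0.42388662,  0.38717045]), {'top': (0.24, 92)})
('side',) (array([ 0.45918041, -0.41985592,  0.39055344]), {'side': (0.75, 92)})
stopper [ 0.58457685 -0.14970279  0.019     ] [ 0.58101715 -0.15883788  0.019     ]
da [ 0.363 -0.249  0.049]
db [ 0.63  -0.41   0.049]
dc [ 0.608 -0.531  0.049]
flask [ 0.71  -0.371  0.03 ]
dish [ 0.749 -0.259  0.015]
tape [ 0.571 -0.33   0.009]
[[ 0.909 -0.     0.416]
 [-0.416  0.     0.909]
 [-0.    -1.     0.   ]]
```

```bash
python3 - <<'E'
from h import *
out=[]
for n,(x0,y0,x1,y1) in(("side",(165,135,300,240)),("top",(200,145,275,250))):
    im=cv2.imread(f"pics/{n}0.png");f=5 if n=="top" else 5
    f=3 if n=="side" else 5
    c=cv2.resize(im[y0:y1,x0:x1],None,fx=f,fy=f,interpolation=cv2.INTER_CUBIC)
    p=[.5568,-.1525,-.1505]
    for A,B in gw_edges(n,p):
        q=(proj(n,w(p,np.array([A,B])))-[x0,y0]+.5)*f
        cv2.line(c,tuple(int(v) for v in q[0]),tuple(int(v) for v in q[1]),(0,0,255),1)
    out.append(c)
H=max(o.shape[0] for o in out)
cv2.imwrite("pics/ov.png",np.hstack([cv2.copyMakeBorder(o,0,H-o.shape[0],0,0,cv2.BORDER_CONSTANT) for o in out]))
for n in("side","top"):
    hsv=cv2.cvtColor(cv2.imread(f"pics/{n}0.png"),cv2.COLOR_BGR2HSV)
    m=((hsv[...,1]>90)&((hsv[...,0]<8)|(hsv[...,0]>170))).astype(np.uint8)
    k,_,st,ce=cv2.connectedComponentsWithStats(m)
    print(n,[(st[i].tolist(),ce[i].round(1).tolist()) for i in range(1,k) if st[i][4]>15])
E
```

```text
side [([306, 67, 14, 15, 179], [312.5, 74.2]), ([251, 180, 10, 9, 74], [255.5, 183.7]), ([262, 263, 5, 5, 22], [263.9, 264.9]), ([260, 267, 11, 9, 49], [265.5, 271.9])]
top [([247, 55, 15, 11, 90], [253.7, 60.5]), ([240, 190, 10, 9, 65], [244.2, 193.9])]
```

View pics/ov.png

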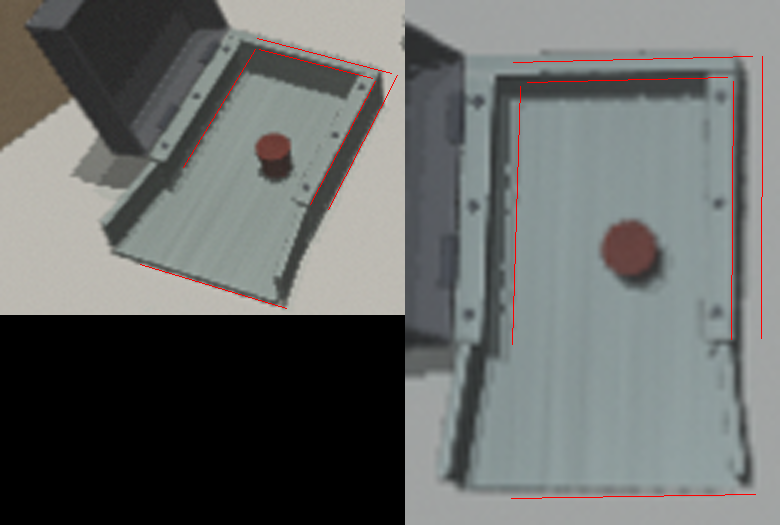

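The overlay shows the fit locked on about 11 mm too far right. I'll start again from clicked corners in the top view and use smaller search radii.

```bash
python3 - <<'E'
from h import *
I={n:cv2.imread(f"pics/{n}0.png")[:,:,::-1].copy() for n in("side","top")}
K=np.array([[497,75],[707,75],[486,342],[708,342],[742,57]],float)
K=(K-[405,0])/5+[200,145]-.5
M=np.array([[.107,.051,.041],[.107,-.051,.041],[-.023,.051,.041],[-.023,-.051,.041],[.117,-.065,.041]])
k=least_squares(lambda p:(proj("top",w(p,M))-K).ravel(),[.56,-.142,-.163]);g=k.x;print("kp",g,k.fun.round(1))
def E2(n,p):
    e=gw_edges(n,p); return e if n=="side" else [e[0],e[1],e[2],e[4],e[5]]
for s in(("side","top"),("top",),("side",)):
    print(s,edgefit({n:I[n] for n in s},E2,g,rad=(2.5,1.5)))
p=edgefit(I,E2,g,rad=(2.5,1.5))[0]
out=[]
for n,(x0,y0,x1,y1),f in(("side",(165,135,300,240),3),("top",(200,145,275,250),5)):
    c=cv2.resize(cv2.imread(f"pics/{n}0.png")[y0:y1,x0:x1],None,fx=f,fy=f,interpolation=cv2.INTER_CUBIC)
    for A,B in gw_edges(n,p):
        q=(proj(n,w(p,np.array([A,B])))-[x0,y0]+.5)*f
        cv2.line(c,tuple(int(v) for v in q[0]),tuple(int(v) for v in q[1]),(0,0,255),1)
    out.append(c)
H=max(o.shape[0] for o in out)
cv2.imwrite("pics/ov2.png",np.hstack([cv2.copyMakeBorder(o,0,H-o.shape[0],0,0,cv2.BORDER_CONSTANT) for o in out]))
ps=onplane("top",(244.5,194),.032),onplane("side",(255.5,184),.032);print(ps)
s=(ps[0]+ps[1])/2
print("stopper target",s, tool_shift([s[0],s[1],.03],yaw=p[2]+np.pi/2),tool_shift([s[0],s[1],.03],yaw=p[2]))
E
```

```text
kp [ 0.56109331 -0.14090809 -0.16144807] [ 0.3  0.4  0.7 -0.2 -0.1  0.5 -0.7  0.1 -0.3 -0.7]
('side', 'top') (array([ 0.56182505, -0.138986  , -0.15312139]), {'side': (0.28, 129), 'top': (0.52, 120)})
('top',) (array([ 0.56062914, -0.13928611, -0.19582864]), {'top': (1.02, 120)})
('side',) (array([ 0.5612803 , -0.13798748, -0.15877156]), {'side': (0.32, 131)})
(array([ 0.58311976, -0.15790964,  0.032     ]), array([ 0.58109379, -0.15593683,  0.032     ]))
stopper target [ 0.58210678 -0.15692323  0.032     ] [[0.5947, 0.2087, -0.5257], [-0.0, -0.0878, -0.0]] [[0.5947, 0.2087, -0.5257], [0.0, 0.4122, -0.0]]
```

View pics/ov2.png

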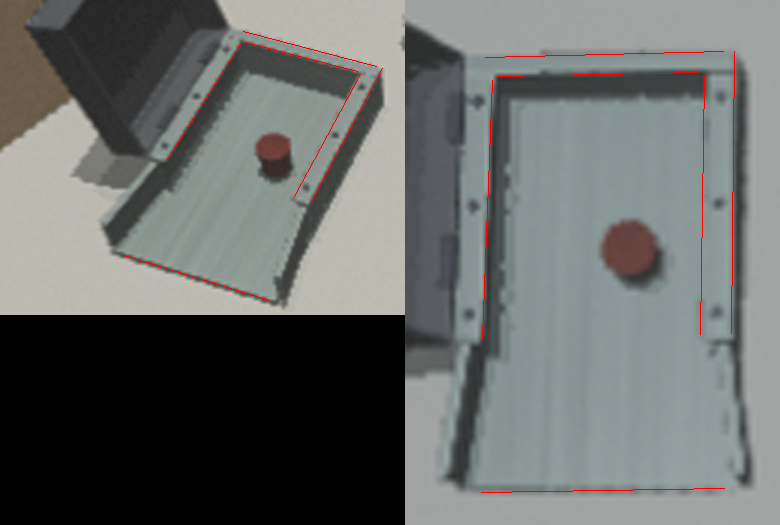

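The fit now sits on the channel edges in both views. I'm taking the guideway as about (0.5616, -0.1395, yaw -0.157). Now moving above the stopper with the jaws along the channel.

```bash
R='[0.5947,0.0,-0.5257,0,0.4122,0]'; : ; python3 -m handwheel '[[[0.5947,0,-0.5257,0,0.4122,0],[0.5947,0,-0.5257,0,0.4122,0],[0.5947,0,-0.5257,0,0.4122,0],[0.5947,0,-0.5257,0,0.4122,0],[0.5947,0,-0.5257,0,0.4122,0],[0.5947,0,-0.5257,0,0.4122,0],[0.5947,0,-0.5257,0,0.4122,0],[0.5947,0,-0.5257,0,0.4122,0],[0.5947,0,-0.5257,0,0.4122,0],[0.5947,0,-0.5257,0,0.4122,0],[0.5947,0,-0.5257,0,0.4122,0],[0.5947,0,-0.5257,0,0.4122,0]]]' 1
cat > t.py <<'E'
# usage: t.py lx ly z yaw_local|-   (guideway frame target TCP) ; prefix W for world
import sys; from h import *
G=[.5616,-.1395,-.157]
a=sys.argv[1:]; W=a[0]=="W"; a=a[1:] if W else a
x,y,z=map(float,a[:3]); t=[x,y,z] if W else w(G,[x,y,z])[0]
yaw=None if a[3]=="-" else float(a[3])+(0 if W else G[2])
s=r.get_state();print(tool_shift(t,yaw,s),"tcp",s["tool_pos"].round(4),"t",round(s["clock"],2),"open",round(s["opening"],3),"q",s["q"].round(2))
E
python3 t.py W .5821 -.1569 .2387 -.157
```

```text
clock: 2.1
tool_pos: [0.4635, 0.1099, 0.239]
eef_rot: [0.46, -0.537, 0.537, -0.46]
contact_force: [0.1, 0.4, 0.2]
opening: 1.001
[[0.2453, 0.0003, 0.1583], [-0.0002, 0.0008, -0.0001]] tcp [0.4635 0.1099 0.239 ] t 2.1 open 1.001 q [-0.41  0.5   0.12  2.01 -0.1   0.63 -0.38]
```

```bash
python3 -m handwheel '[[[0.2453,0,0.1583,0,0,0],[0.2453,0,0.1583,0,0,0],[0.2453,0,0.1583,0,0,0],[0.2453,0,0.1583,0,0,0],[0.2453,0,0.1583,0,0,0],[0.2453,0,0.1583,0,0,0],[0.2453,0,0.1583,0,0,0],[0.2453,0.15,0.1583,0,0,0],[0.2453,0.15,0.1583,0,0,0],[0.2453,0.15,0.1583,0,0,0],[0.2453,0.15,0.1583,0,0,0],[0.2453,0.15,0.1583,0,0,0]]]' 1
python3 t.py W .5821 -.1569 .0115 -.157
python3 - <<'E'
from h import *
o=[]
for n,(x0,y0,x1,y1),f in(("side",(165,95,320,240),2.5),("top",(195,115,300,250),3.5)):
    o.append(cv2.resize(snapshot(n)[y0:y1,x0:x1,::-1],None,fx=f,fy=f,interpolation=cv2.INTER_CUBIC))
H=max(i.shape[0] for i in o);cv2.imwrite("pics/a1.png",np.hstack([cv2.copyMakeBorder(i,0,H-i.shape[0],0,0,cv2.BORDER_CONSTANT) for i in o]))
E
```

```text
clock: 3.1
tool_pos: [0.5781, -0.1538, 0.0834]
eef_rot: [-0.462, 0.54, -0.534, 0.458]
contact_force: [-0.6, -0.9, -0.4]
opening: 1.0
[[0.0025, 0.0719, 0.0052], [0.0033, 0.0014, -0.0004]] tcp [ 0.5781 -0.1538  0.0834] t 3.1 open 1.0 q [ 0.15  0.87  0.05  1.76 -0.08  0.52  0.11]
```

View pics/a1.png

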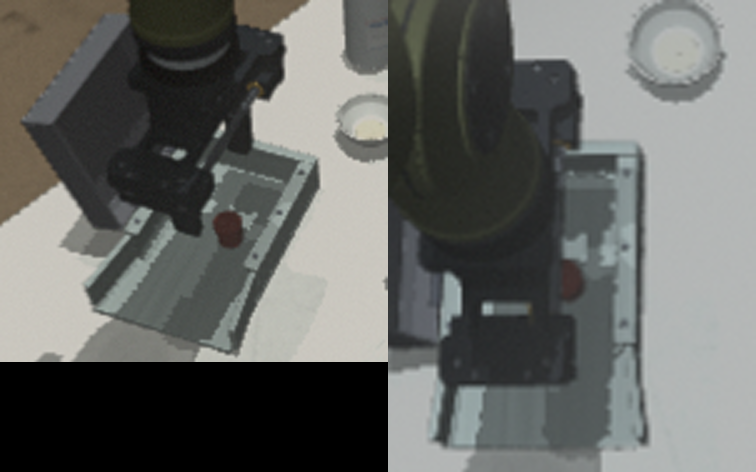

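```bash
python3 -m handwheel '[[[0,0.03,0,0,0,0],[0,0.05,0,0,0,0],[0,0.06,0,0,0,0],[0,0.06,0,0,0,0],[0,0.06,0,0,0,0]]]' 1
python3 t.py W .5821 -.1569 .0115 -.157
```

```text
clock: 3.62
tool_pos: [0.5831, -0.1553, 0.0303]
eef_rot: [0.46, -0.536, 0.537, -0.461]
contact_force: [-0.3, -0.5, 1.4]
opening: 1.0
[[0.0017, 0.0188, -0.0008], [-0.0008, 0.0013, 0.0001]] tcp [ 0.5831 -0.1553  0.0303] t 3.62 open 1.0 q [ 0.16  0.96  0.04  1.77 -0.08  0.42  0.11]
```

```bash
python3 -m handwheel '[[[0.001,0.0185,0,0,0,0],[0.001,0.0185,0,0,0,0],[0.001,0.0185,0,0,0,0]]]' 1
python3 -m handwheel '[[[0,0,0,0,0,0],[0,0,0,0,0,0],[0,0,0,0,0,0],[0,0,0,0,0,0],[0,0,0,0,0,0],[0,0,0,0,0,0],[0,0,0,0,0,0],[0,0,0,0,0,0]]]' -1 15
python3 t.py .06 -.12 .10 0
```

```text
clock: 3.87
tool_pos: [0.5823, -0.1562, 0.0114]
eef_rot: [0.46, -0.536, 0.537, -0.461]
contact_force: [-0.2, 0.7, 1.0]
opening: 0.995
clock: 4.53
tool_pos: [0.5818, -0.156, 0.0102]
eef_rot: [-0.46, 0.537, -0.537, 0.46]
contact_force: [-0.4, 0.2, -0.8]
opening: 0.417
[[0.107, -0.0898, 0.037], [0.0, 0.0013, -0.0]] tcp [ 0.5818 -0.156   0.0102] t 4.53 open 0.417 q [ 0.16  0.99  0.04  1.77 -0.08  0.38  0.11]
```

```bash
python3 -m handwheel '[[[0,0,0,0,0,0],[0,0,0,0,0,0],[0,0,0,0,0,0],[0,0,0,0,0,0],[0,-0.03,0,0,0,0],[0,-0.06,0,0,0,0],[0,-0.08,0,0,0,0],[0,-0.08,0,0,0,0]]]' -1 15
python3 t.py .06 -.12 .09 0
```

```text
clock: 5.2
tool_pos: [0.5845, -0.1569, 0.0942]
eef_rot: [0.459, -0.535, 0.539, -0.462]
contact_force: [0.9, 0.0, 0.2]
opening: 0.278
[[0.1065, 0.0045, 0.0343], [-0.0023, 0.0012, 0.0002]] tcp [ 0.5845 -0.1569  0.0942] t 5.2 open 0.278 q [ 0.16  0.86  0.05  1.75 -0.08  0.53  0.11]
```

```bash
python3 -m handwheel '[[[0.035,0,0.012,0,0,0],[0.07,0,0.024,0,0,0],[0.107,0,0.037,0,0,0],[0.107,0,0.037,0,0,0],[0.107,0.03,0.037,0,0,0],[0.107,0.06,0.037,0,0,0],[0.107,0.08,0.037,0,0,0],[0.107,0.083,0.037,0,0,0],[0.107,0.084,0.037,0,0,0],[0.107,0.084,0.037,0,0,0]]]' -1 15
python3 -m handwheel '[[[0,0,0,0,0,0],[0,0,0,0,0,0],[0,0,0,0,0,0],[0,0,0,0,0,0],[0,0,0,0,0,0],[0,-0.04,0,0,0,0],[0,-0.08,0,0,0,0],[0,-0.12,0,0,0,0],[0,-0.14,0,0,0,0],[0,-0.14,0,0,0,0]]]' 0.6 15
python3 t.py W .4596 -.4223 .15 .387
```

```text
clock: 6.03
tool_pos: [0.6021, -0.2674, 0.0064]
eef_rot: [-0.46, 0.537, -0.537, 0.46]
contact_force: [0.4, -0.4, 0.4]
opening: 0.279
clock: 6.87
tool_pos: [0.6054, -0.269, 0.1522]
eef_rot: [0.458, -0.533, 0.54, -0.462]
contact_force: [1.0, -0.0, 0.3]
opening: 0.796
[[0.1737, 0.0014, -0.1207], [-0.003, -0.172, 0.0017]] tcp [ 0.6054 -0.269   0.1522] t 6.87 open 0.796 q [ 0.33  0.83  0.04  1.54 -0.05  0.76  0.23]
```

```bash
python3 -m handwheel '[[[0.1737,0,-0.1207,0,-0.172,0],[0.1737,0,-0.1207,0,-0.172,0],[0.1737,0,-0.1207,0,-0.172,0],[0.1737,0,-0.1207,0,-0.172,0],[0.1737,0,-0.1207,0,-0.172,0],[0.1737,0,-0.1207,0,-0.172,0],[0.1737,0,-0.1207,0,-0.172,0],[0.1737,0.06,-0.1207,0,-0.172,0],[0.1737,0.06,-0.1207,0,-0.172,0],[0.1737,0.06,-0.1207,0,-0.172,0],[0.1737,0.06,-0.1207,0,-0.172,0]]]' 1
python3 t.py W .4596 -.4223 .0185 .387
python3 - <<'E'
from h import *
o=[]
for n,(x0,y0,x1,y1),f in(("side",(230,150,430,320),2),("top",(220,100,420,290),2)):
    o.append(cv2.resize(snapshot(n)[y0:y1,x0:x1,::-1],None,fx=f,fy=f,interpolation=cv2.INTER_CUBIC))
H=max(i.shape[0] for i in o);cv2.imwrite("pics/a2.png",np.hstack([cv2.copyMakeBorder(i,0,H-i.shape[0],0,0,cv2.BORDER_CONSTANT) for i in o]))
E
```

```text
clock: 7.78
tool_pos: [0.4572, -0.4184, 0.0853]
eef_rot: [-0.587, 0.395, -0.393, 0.588]
contact_force: [1.2, -0.2, 0.0]
opening: 0.999
[[0.0047, 0.0667, 0.0007], [-0.0, 0.0009, -0.0009]] tcp [ 0.4572 -0.4184  0.0853] t 7.78 open 0.999 q [ 0.74  0.89 -0.13  1.69  0.19  0.58  0.89]
```

View pics/a2.png

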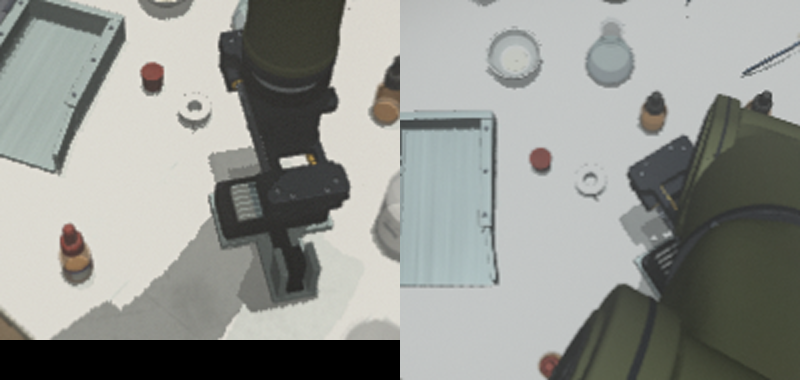

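The stopper is standing free on the table beside the tape, and the gripper is over the cassette. Descending.

```bash
python3 -m handwheel '[[[0.002,0.02,0,0,0,0],[0.002,0.035,0,0,0,0],[0.002,0.04,0,0,0,0],[0.002,0.04,0,0,0,0],[0.002,0.04,0,0,0,0]]]' 1
python3 t.py W .4596 -.4223 .0185 .387
```

```text
clock: 8.3
tool_pos: [0.4579, -0.4227, 0.0473]
eef_rot: [-0.587, 0.394, -0.395, 0.587]
contact_force: [0.0, 0.0, 0.6]
opening: 0.998
[[0.0002, 0.0288, 0.0017], [-0.0003, 0.0002, 0.0004]] tcp [ 0.4579 -0.4227  0.0473] t 8.3 open 0.998 q [ 0.74  0.95 -0.12  1.7   0.2   0.51  0.88]
```

```bash
python3 -m handwheel '[[[0,0.015,0.001,0,0,0],[0,0.025,0.001,0,0,0],[0,0.0285,0.001,0,0,0],[0,0.0285,0.001,0,0,0],[0,0.0285,0.001,0,0,0]]]' 1
python3 -m handwheel '[[[0,0,0,0,0,0],[0,0,0,0,0,0],[0,0,0,0,0,0],[0,0,0,0,0,0],[0,0,0,0,0,0],[0,0,0,0,0,0],[0,0,0,0,0,0],[0,0,0,0,0,0]]]' -1 30
python3 t.py W .4596 -.4223 .0185 .387
```

```text
clock: 8.72
tool_pos: [0.4578, -0.422, 0.0172]
eef_rot: [-0.587, 0.395, -0.394, 0.587]
contact_force: [0.6, 1.0, -0.2]
opening: 0.996
clock: 9.38
tool_pos: [0.4584, -0.4221, 0.0179]
eef_rot: [-0.587, 0.394, -0.395, 0.587]
contact_force: [1.3, 0.1, 0.9]
opening: 0.587
[[0.0006, -0.0006, 0.0011], [-0.0002, 0.0002, 0.0001]] tcp [ 0.4584 -0.4221  0.0179] t 9.38 open 0.587 q [ 0.73  0.99 -0.11  1.7   0.21  0.46  0.87]
```

```bash
python3 -m handwheel '[[[0,0,0,0,0,0],[0,-0.008,0,0,0,0],[0,-0.02,0,0,0,0],[0,-0.04,0,0,0,0],[0,-0.065,0,0,0,0],[0,-0.09,0,0,0,0],[0,-0.115,0,0,0,0],[0,-0.13,0,0,0,0],[0,-0.135,0,0,0,0],[0,-0.135,0,0,0,0],[0,-0.135,0,0,0,0]]]' -1 30
python3 t.py -.054 0 .153 0
```

```text
clock: 10.3
tool_pos: [0.4573, -0.4219, 0.1524]
eef_rot: [0.587, -0.395, 0.394, -0.587]
contact_force: [-0.1, -0.4, -2.6]
opening: 0.587
[[-0.2501, -0.0005, 0.157], [0.0003, 0.1733, -0.0002]] tcp [ 0.4573 -0.4219  0.1524] t 10.3 open 0.587 q [ 0.76  0.79 -0.15  1.65  0.17  0.71  0.91]
```

```bash
python3 -m handwheel '[[[-0.015,0,0.01,0,0.01,0],[-0.045,0,0.028,0,0.03,0],[-0.08,0,0.05,0,0.055,0],[-0.115,0,0.072,0,0.08,0],[-0.15,0,0.094,0,0.104,0],[-0.18,0,0.113,0,0.125,0],[-0.21,0,0.132,0,0.146,0],[-0.235,0,0.148,0,0.163,0],[-0.248,0,0.156,0,0.172,0],[-0.2501,0,0.157,0,0.1733,0],[-0.2501,0,0.157,0,0.1733,0],[-0.2501,0,0.157,0,0.1733,0]]]' -1 30
python3 -m handwheel '[[[0,0.02,0,0,0,0],[0,0.04,0,0,0,0],[0,0.06,0,0,0,0],[0,0.08,0,0,0,0],[0,0.09,0,0,0,0],[0,0.09,0,0,0,0],[0,0.09,0,0,0,0]]]' -1 30
python3 t.py -.054 0 .063 0
python3 - <<'E'
from h import *
o=[]
for n,(x0,y0,x1,y1),f in(("side",(140,120,320,270),2.5),("top",(170,130,290,290),2.75)):
    im=snapshot(n);cv2.imwrite(f"pics/{n}3.png",im[:,:,::-1])
    o.append(cv2.resize(im[y0:y1,x0:x1,::-1],None,fx=f,fy=f,interpolation=cv2.INTER_CUBIC))
H=max(i.shape[0] for i in o);cv2.imwrite("pics/a3.png",np.hstack([cv2.copyMakeBorder(i,0,H-i.shape[0],0,0,cv2.BORDER_CONSTANT) for i in o]))
E
```

```text
clock: 11.3
tool_pos: [0.5081, -0.1326, 0.152]
eef_rot: [-0.46, 0.538, -0.538, 0.458]
contact_force: [-0.2, -0.5, -2.8]
opening: 0.588
clock: 11.88
tool_pos: [0.5085, -0.1326, 0.0626]
eef_rot: [-0.459, 0.538, -0.538, 0.458]
contact_force: [1.0, -0.2, -1.9]
opening: 0.588
[[-0.0015, -0.0005, -0.0004], [0.0003, -0.0006, 0.0002]] tcp [ 0.5085 -0.1326  0.0626] t 11.88 open 0.588 q [ 0.14  0.85  0.04  2.   -0.1   0.29  0.1 ]
```

View pics/a3.png

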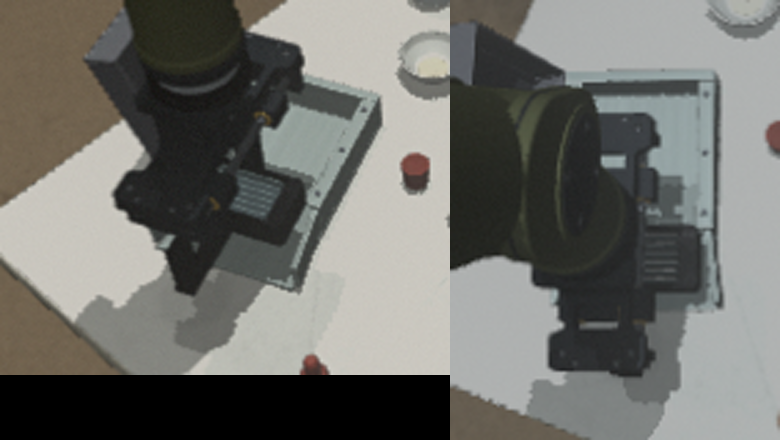

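```bash
cat > m.py <<'E'
from h import *
def rough(I,z0,p0,rad=(5,3)):
    f=lambda n,p:[((-.018,-.055,z0),(.018,-.055,z0)),((.026,-.048,z0+.028),(.026,-.022,z0+.028)),((-.026,-.048,z0),(-.026,-.022,z0))]
    return edgefit(I,f,p0,rad=rad)
E
python3 - <<'E'
from m import *
G=[.5616,-.1395,-.157]
I={n:cv2.imread(f"pics/{n}3.png")[:,:,::-1].copy() for n in("side","top")}
s=r.get_state();p0=[*s["tool_pos"][:2],-.157];z0=s["tool_pos"][2]-.008
c,sn=np.cos(G[2]),np.sin(G[2])
for k in(("side","top"),("side",),("top",)):
    p,e=rough({n:I[n] for n in k},z0,p0);d=p[:2]-G[:2];t=s["tool_pos"][:2]-G[:2]
    print(k,p.round(4),"local",(c*d[0]+sn*d[1]).round(4),(-sn*d[0]+c*d[1]).round(4),"tcp local",(c*t[0]+sn*t[1]).round(4),(-sn*t[0]+c*t[1]).round(4),e)
E
```

```text
('side', 'top') [ 0.5127 -0.1592 -0.5093] local -0.0452 -0.0271 tcp local -0.0527 -0.0009 {'side': (1.4, 66), 'top': (1.02, 71)}
('side',) [ 0.5095 -0.1336 -0.1645] local -0.0524 -0.0023 tcp local -0.0527 -0.0009 {'side': (0.52, 72)}
('top',) [ 0.4997 -0.1492 -0.0749] local -0.0596 -0.0193 tcp local -0.0527 -0.0009 {'top': (1.31, 72)}
```

```bash
python3 -m handwheel '[[[-0.002,0,-0.004,0,0,0],[-0.002,0.01,-0.008,0,0,0],[-0.002,0.02,-0.008,0,0,0],[-0.002,0.03,-0.008,0,0,0],[-0.002,0.036,-0.008,0,0,0],[-0.002,0.04,-0.008,0,0,0],[-0.002,0.043,-0.008,0,0,0],[-0.002,0.043,-0.008,0,0,0],[-0.002,0.043,-0.008,0,0,0]]]' -1 30
python3 t.py -.0605 0.001 .014 0
python3 -m handwheel '[[[0,0.002,0,0,0,0],[0,0.004,0,0,0,0],[0,0.005,0,0,0,0],[0,0.0055,0,0,0,0],[0,0.0055,0,0,0,0]]]' -1 30
python3 - <<'E'
from m import *
G=[.5616,-.1395,-.157]
s=r.get_state();p0=[*s["tool_pos"][:2],-.157]
im=snapshot("side");cv2.imwrite("pics/side4.png",im[:,:,::-1])
p,e=rough({"side":im},.006,p0);c,sn=np.cos(G[2]),np.sin(G[2]);d=p[:2]-G[:2];print(p,e,c*d[0]+sn*d[1],-sn*d[0]+c*d[1],s["tool_pos"],s["contact_force"])
E
```

```text
clock: 12.73
tool_pos: [0.5014, -0.1281, 0.0196]
eef_rot: [0.459, -0.538, 0.538, -0.459]
contact_force: [0.4, -0.1, -3.4]
opening: 0.589
[[0.0009, 0.0056, 0.0008], [-0.0, -0.0, -0.0]] tcp [ 0.5014 -0.1281  0.0196] t 12.73 open 0.589 q [ 0.15  0.93  0.02  2.03 -0.1   0.19  0.1 ]
clock: 13.15
tool_pos: [0.5013, -0.128, 0.0141]
eef_rot: [-0.459, 0.538, -0.538, 0.459]
contact_force: [-0.1, 0.3, -3.2]
opening: 0.587
[ 0.49901319 -0.12552758 -0.10017833] {'side': (0.27, 72)} -0.06400171153858343 0.004014756302451961 [ 0.50126117 -0.12799644  0.01414209] [-0.08024495  0.26251615 -3.18616643]
```

```bash
python3 -m handwheel '[[[0,0.0005,0,0,0,0],[0,0.001,0,0,0,0],[0,0.001,0,0,0,0],[0,0.001,0,0,0,0]]]' -1 30
python3 -m handwheel '[[[0,0.0005,0,0,0,0],[0,0.0008,0,0,0,0],[0,0.0008,0,0,0,0]]]' -1 30
```

```text
clock: 13.53
tool_pos: [0.5013, -0.1281, 0.0138]
eef_rot: [0.459, -0.538, 0.538, -0.459]
contact_force: [-0.7, 0.1, 5.3]
opening: 0.582
clock: 13.78
tool_pos: [0.5014, -0.1281, 0.0138]
eef_rot: [0.459, -0.537, 0.538, -0.459]
contact_force: [-3.0, 0.6, 14.0]
opening: 0.59
```

```bash
python3 -m handwheel '[[[0,-0.0012,0,0,0,0],[0,-0.0012,0,0,0,0],[0,-0.0012,0,0,0,0],[0,-0.0012,0,0,0,0],[0,-0.0012,0,0,0,0],[0,-0.0012,0,0,0,0],[0,-0.03,0,0,0,0],[0,-0.06,0,0,0,0],[0,-0.09,0,0,0,0],[0,-0.11,0,0,0,0],[0,-0.11,0,0,0,0]]]' 0.95 30
python3 t.py -.144 0 .125 0
```

```text
clock: 14.7
tool_pos: [0.5034, -0.1287, 0.1259]
eef_rot: [0.458, -0.536, 0.54, -0.461]
contact_force: [0.2, -0.1, -0.6]
opening: 0.974
[[0.0016, 0.0003, -0.0849], [-0.0021, -0.0001, 0.0001]] tcp [ 0.5034 -0.1287  0.1259] t 14.7 open 0.974 q [ 0.13  0.73  0.06  2.   -0.09  0.41  0.1 ]
```

```bash
python3 -m handwheel '[[[0,-0.04,-0.04,0,0,0],[0,-0.08,-0.08,0,0,0],[-0.04,-0.08,-0.08,0,0,0],[-0.08,-0.08,-0.08,0,0,0],[-0.12,-0.08,-0.08,0,0,0],[-0.16,-0.08,-0.08,0,0,0],[-0.2,-0.08,-0.08,0,0,0],[-0.24,-0.08,-0.08,0,0,0],[-0.28,-0.08,-0.08,0,0,0],[-0.28,-0.08,-0.08,0,0,0]]]' 0.6 15
python3 - <<'E'
from h import *
G=[.5616,-.1395,-.157]
I={n:snapshot(n) for n in("side","top")}
o=[]
c,sn=np.cos(G[2]),np.sin(G[2]);p0=[*w(G,[-.061,.001,0])[0][:2],-.157]
for k in(("side","top"),("side",),("top",)):
    p,e=edgefit({n:I[n] for n in k},cas_edges(.006),p0,rad=(4,2));d=p[:2]-G[:2]
    print(k,p.round(4),"local",(c*d[0]+sn*d[1]).round(4),(-sn*d[0]+c*d[1]).round(4),(p[2]-G[2]).round(4),e)
    if len(k)==2: P=p
for n,(x0,y0,x1,y1),f in(("side",(150,140,290,260),2.8),("top",(175,145,275,270),4)):
    cv2.imwrite(f"pics/{n}5.png",I[n][:,:,::-1])
    q=cv2.resize(I[n][y0:y1,x0:x1,::-1],None,fx=f,fy=f,interpolation=cv2.INTER_CUBIC)
    for A,B in cas_edges(.006)(n,P):
        a=((proj(n,w(P,np.array([A,B])))-[x0,y0]+.5)*f).astype(int);cv2.line(q,a[0].tolist(),a[1].tolist(),(0,0,255),1)
    o.append(q)
H=max(i.shape[0] for i in o);cv2.imwrite("pics/a5.png",np.hstack([cv2.copyMakeBorder(i,0,H-i.shape[0],0,0,cv2.BORDER_CONSTANT) for i in o]))
E
```

```text
clock: 15.53
tool_pos: [0.4665, 0.1715, 0.2015]
eef_rot: [-0.461, 0.536, -0.533, 0.465]
contact_force: [-0.8, 0.4, -0.1]
opening: 0.801
('side', 'top') [ 0.5014 -0.1234 -0.1453] local -0.062 0.0065 0.0117 {'side': (1.25, 92), 'top': (0.73, 91)}
('side',) [ 0.5005 -0.123  -0.1484] local -0.063 0.0068 0.0086 {'side': (1.01, 92)}
('top',) [ 0.5016 -0.1249 -0.1425] local -0.0615 0.005 0.0145 {'top': (0.98, 92)}
```

View pics/a5.png

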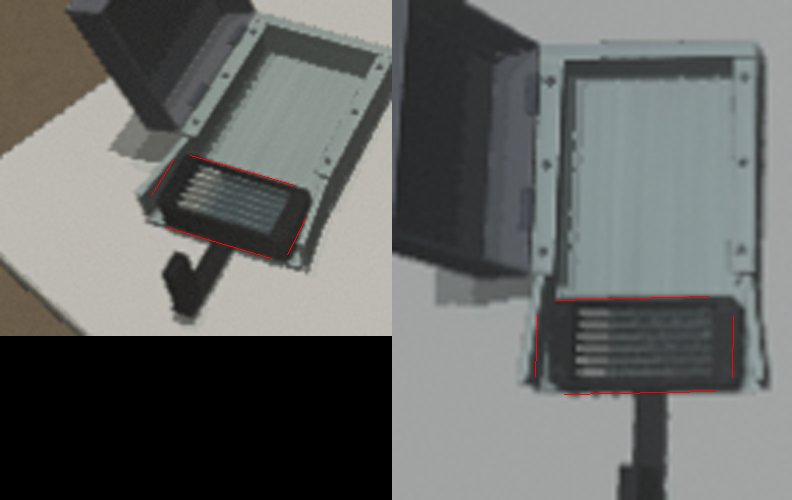

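The cassette sits level in the entry and the tab is clear. The overlay's lateral fit was pulled left by the dark wall, so I'll refit without the left end.

```bash
python3 - <<'E'
from h import *
G=[.5616,-.1395,-.157]
I={n:cv2.imread(f"pics/{n}5.png")[:,:,::-1].copy() for n in("side","top")}
c,sn=np.cos(G[2]),np.sin(G[2]);p0=[*w(G,[-.0615,.0015,0])[0][:2],-.157]
def loc(p): d=p[:2]-G[:2]; return (c*d[0]+sn*d[1]).round(4),(-sn*d[0]+c*d[1]).round(4),(p[2]-G[2]).round(4)
def E(n,p):
    e=cas_edges(.006)(n,p); z=.034
    e=[x for x in e if not(x[0][1]>.05 and x[1][1]>.05)]
    # tongue sides, z=.011, short stretch
    return e+[((-.065,s,.011),(-.032,s,.011)) for s in(-.009,.009)]
for k in(("side","top"),("side",),("top",)):
    p,e=edgefit({n:I[n] for n in k},E,p0,rad=(2.5,1.5));print(k,p.round(4),loc(p),e)
# tab fiducial in top: tab top z .062
for n in I: print(n,proj(n,w(p0,[[-.072,0,.062],[-.094,0,.062],[-.083,-.006,.062],[-.083,.006,.062]])).round(1).tolist())
def E3(n,p): return gw_edges(n,p)[:2]+[gw_edges(n,p)[2],gw_edges(n,p)[4]]
for k in(("side","top"),("side",),("top",)): print("gw",k,edgefit({n:I[n] for n in k},E3,G,rad=(2,1.5)))
E
```

```text
('side', 'top') [ 0.5003 -0.1311 -0.1531] (np.float64(-0.0618), np.float64(-0.0013), np.float64(0.0039)) {'side': (0.5, 114), 'top': (0.5, 116)}
('side',) [ 0.4993 -0.1258 -0.0607] (np.float64(-0.0637), np.float64(0.0038), np.float64(0.0963)) {'side': (0.5, 111)}
('top',) [ 0.5007 -0.1316 -0.1563] (np.float64(-0.0614), np.float64(-0.0017), np.float64(0.0007)) {'top': (0.46, 115)}
side [[214.2, 229.5], [208.9, 238.3], [214.2, 234.7], [208.9, 233.0]]
top [[232.9, 260.8], [232.7, 270.9], [235.5, 265.8], [230.1, 265.8]]
gw ('side', 'top') (array([ 0.56296931, -0.13906372, -0.15357698]), {'side': (0.25, 96), 'top': (0.26, 96)})
gw ('side',) (array([ 0.56250085, -0.13801843, -0.15978004]), {'side': (0.03, 96)})
gw ('top',) (array([ 0.56308029, -0.14214625, -0.16033257]), {'top': (0.74, 96)})
```

```bash
python3 t.py W .4192 -.1158 .11 -.157
```

```text
[[0.2825, 0.0915, -0.0034], [0.0003, 0.0015, 0.0001]] tcp [0.4655 0.163  0.2015] t 15.63 open 0.803 q [-0.53  0.58  0.16  2.01 -0.17  0.56 -0.41]
```

```bash
python3 -m handwheel '[[[0.04,0,-0.0034,0,0,0],[0.08,0,-0.0034,0,0,0],[0.12,0,-0.0034,0,0,0],[0.16,0,-0.0034,0,0,0],[0.2,0,-0.0034,0,0,0],[0.24,0.01,-0.0034,0,0,0],[0.27,0.03,-0.0034,0,0,0],[0.2825,0.05,-0.0034,0,0,0],[0.2825,0.075,-0.0034,0,0,0],[0.2825,0.09,-0.0034,0,0,0],[0.2825,0.09,-0.0034,0,0,0],[0.2825,0.09,-0.0034,0,0,0]]]' 0.14 15
python3 t.py W .4192 -.1158 .033 -.157
```

```text
clock: 16.63
tool_pos: [0.4169, -0.1186, 0.1119]
eef_rot: [-0.459, 0.539, -0.538, 0.458]
contact_force: [-0.3, 1.0, 0.7]
opening: 0.571
[[-0.0032, 0.0789, 0.0021], [0.001, -0.0008, 0.0001]] tcp [ 0.4169 -0.1186  0.1119] t 16.63 open 0.571 q [ 0.15  0.71  0.03  2.24 -0.1   0.2   0.11]
```

```bash
python3 -m handwheel '[[[-0.002,0.02,0.002,0,0,0],[-0.002,0.035,0.002,0,0,0],[-0.002,0.04,0.002,0,0,0],[-0.002,0.04,0.002,0,0,0],[-0.002,0.04,0.002,0,0,0]]]' 0.14 15
python3 t.py W .4192 -.1158 .033 -.157
python3 - <<'E'
from h import *
im=snapshot("side");f=5;x0,y0=170,190
a=cv2.resize(im[y0:y0+85,x0:x0+90,::-1],None,fx=f,fy=f,interpolation=cv2.INTER_CUBIC)
im=snapshot("top");x0,y0=190,225
b=cv2.resize(im[y0:y0+85,x0:x0+60,::-1],None,fx=f,fy=f,interpolation=cv2.INTER_CUBIC)
cv2.imwrite("pics/a6.png",np.hstack([a,b]))
E
```

```text
clock: 17.05
tool_pos: [0.4208, -0.1161, 0.0732]
eef_rot: [0.459, -0.538, 0.538, -0.459]
contact_force: [0.1, -0.2, -0.2]
opening: 0.571
[[-0.0001, 0.0402, -0.0016], [-0.0001, -0.0001, 0.0001]] tcp [ 0.4208 -0.1161  0.0732] t 17.05 open 0.571 q [ 0.15  0.79  0.01  2.25 -0.11  0.09  0.11]
```

View pics/a6.png

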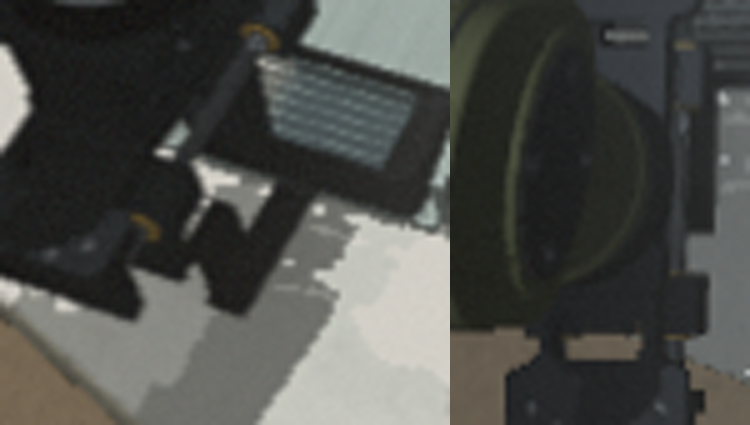

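The gripper straddles the tab correctly, but joint 6 is at 0.09 with a limit of 0.04, so there isn't room to go straight down. A small roll about the jaw axis keeps the pads flush on the tab and should free the wrist. I'll try it here, above the tab.

```bash
python3 -m handwheel '[[[0,0,0,0,0,0.01],[0,0,0,0,0,0.02],[0,0,0,0,0,0.03],[0,0,0,0,0,0.04],[0,0,0,0,0,0.04],[0,0,0,0,0,0.04]]]' 0.14 15
python3 t.py W .4192 -.1158 .038 -
```

```text
clock: 17.65
tool_pos: [0.421, -0.1165, 0.073]
eef_rot: [-0.424, 0.565, -0.509, 0.492]
contact_force: [0.3, 0.8, -0.4]
opening: 0.571
[[0.0039, 0.0348, -0.0019]] tcp [ 0.421  -0.1165  0.073 ] t 17.65 open 0.571 q [ 0.36  0.8  -0.16  2.23 -0.09  0.13  0.17]
```

```bash
python3 -m handwheel '[[[0.001,0.008,-0.0015,0,0,0],[0.002,0.015,-0.0015,0,0,0],[0.0025,0.022,-0.0015,0,0,0],[0.0025,0.022,-0.0015,0,0,0],[0.0025,0.022,-0.0015,0,0,0]]]' 0.14 15
python3 t.py W .4192 -.1158 .038 -
```

```text
clock: 18.07
tool_pos: [0.419, -0.1147, 0.0495]
eef_rot: [-0.425, 0.566, -0.507, 0.492]
contact_force: [-0.9, 1.0, 0.3]
opening: 0.571
[[0.0024, 0.0113, 0.0004]] tcp [ 0.419  -0.1147  0.0495] t 18.07 open 0.571 q [ 0.35  0.85 -0.16  2.24 -0.09  0.07  0.18]
```

```bash
python3 -m handwheel '[[[0.001,0.003,0,0,0,0],[0.0015,0.006,0,0,0,0],[0.0015,0.006,0,0,0,0],[0.0015,0.006,0,0,0,0]]]' 0.14 12
python3 t.py W .4192 -.1158 .043 -
python3 -m handwheel '[[[0,0,0,0,0,0],[0,0,0,0,0,0],[0,0,0,0,0,0],[0,0,0,0,0,0],[0,0,0,0,0,0],[0,0,0,0,0,0],[0,0,0,0,0,0],[0,0,0,0,0,0]]]' -1 12
python3 t.py -.002 0.001 .043 -
```

```text
clock: 18.4
tool_pos: [0.4192, -0.1161, 0.044]
eef_rot: [-0.425, 0.566, -0.508, 0.492]
contact_force: [1.0, -0.0, -0.4]
opening: 0.568
[[-0.0002, 0.001, -0.0]] tcp [ 0.4192 -0.1161  0.044 ] t 18.4 open 0.568 q [ 0.36  0.86 -0.16  2.24 -0.08  0.05  0.18]
clock: 19.07
tool_pos: [0.4193, -0.116, 0.0442]
eef_rot: [-0.425, 0.565, -0.508, 0.492]
contact_force: [-0.3, -0.1, 0.8]
opening: 0.247
[[0.0001, 0.0012, 0.1423]] tcp [ 0.4193 -0.116   0.0442] t 19.07 open 0.247 q [ 0.36  0.86 -0.16  2.24 -0.08  0.05  0.18]
```

```bash
python3 -m handwheel '[[[0,0,0.004,0,0,0],[0,0,0.009,0,0,0],[0,0,0.014,0,0,0],[0,0,0.019,0,0,0],[0,0,0.024,0,0,0],[0,0,0.029,0,0,0],[0,0,0.034,0,0,0],[0,0,0.039,0,0,0],[0,0,0.042,0,0,0],[0,0,0.042,0,0,0]]]' -1 12
python3 t.py -.002 0.001 .044 -
python3 - <<'E'
from h import *
print(r.get_state()["moment"].round(2))
o=[]
for n,(x0,y0,x1,y1),f in(("side",(160,150,270,255),4),("top",(195,150,275,255),4)):
    im=snapshot(n);cv2.imwrite(f"pics/{n}7.png",im[:,:,::-1]);o.append(cv2.resize(im[y0:y1,x0:x1,::-1],None,fx=f,fy=f,interpolation=cv2.INTER_CUBIC))
H=max(i.shape[0] for i in o);cv2.imwrite("pics/a7.png",np.hstack([cv2.copyMakeBorder(i,0,H-i.shape[0],0,0,cv2.BORDER_CONSTANT) for i in o]))
E
```

```text
clock: 19.9
tool_pos: [0.4618, -0.1226, 0.0442]
eef_rot: [-0.424, 0.565, -0.508, 0.492]
contact_force: [-1.6, 0.6, 3.7]
opening: 0.247
[[0.0002, 0.0003, 0.0992]] tcp [ 0.4618 -0.1226  0.0442] t 19.9 open 0.247 q [ 0.34  0.87 -0.15  2.12 -0.09  0.17  0.17]
[0.03 0.68 0.05]
```

```bash
python3 -m handwheel '[[[0,-0.0005,0.004,0,0,0],[0,-0.0005,0.01,0,0,0],[0,-0.0005,0.016,0,0,0],[0,-0.0005,0.022,0,0,0],[0,-0.0005,0.028,0,0,0],[0,-0.0005,0.034,0,0,0],[0,-0.0005,0.04,0,0,0],[0,-0.0005,0.046,0,0,0],[0,-0.0005,0.051,0,0,0],[0,-0.0005,0.054,0,0,0],[0,-0.0005,0.054,0,0,0]]]' -1 12
python3 t.py -.002 0.001 .044 -
python3 -m handwheel '[[[0,0,0.005,0,0,0],[0,0,0.01,0,0,0],[0,0,0.016,0,0,0],[0,0,0.022,0,0,0],[0,0,0.027,0,0,0],[0,0,0.032,0,0,0],[0,0,0.035,0,0,0],[0,0,0.035,0,0,0]]]' -1 12
python3 t.py -.002 0.001 .044 -
```

```text
clock: 20.92
tool_pos: [0.5151, -0.1312, 0.0446]
eef_rot: [-0.424, 0.565, -0.508, 0.492]
contact_force: [-0.3, -0.3, -2.8]
opening: 0.25
[[0.0, 0.0007, 0.0453]] tcp [ 0.5151 -0.1312  0.0446] t 20.92 open 0.25 q [ 0.32  0.89 -0.13  1.96 -0.09  0.3   0.16]
clock: 21.58
tool_pos: [0.5497, -0.1367, 0.0446]
eef_rot: [-0.424, 0.565, -0.508, 0.492]
contact_force: [-0.1, 0.6, -2.6]
opening: 0.249
[[0.0, 0.0006, 0.0102]] tcp [ 0.5497 -0.1367  0.0446] t 21.58 open 0.249 q [ 0.3   0.91 -0.12  1.86 -0.09  0.38  0.16]
```

```bash
python3 -m handwheel '[[[0,0.0003,0.003,0,0,0],[0,0.0003,0.005,0,0,0],[0,0.0003,0.007,0,0,0],[0,0.0003,0.008,0,0,0],[0,0.0003,0.008,0,0,0]]]' -1 12
python3 t.py -.002 0.001 .044 -
python3 -m handwheel '[[[0,0,0.0007,0,0,0],[0,0,0.0014,0,0,0],[0,0,0.002,0,0,0],[0,0,0.002,0,0,0]]]' -1 12
```

```text
clock: 22.0
tool_pos: [0.5571, -0.1379, 0.0443]
eef_rot: [-0.424, 0.565, -0.508, 0.492]
contact_force: [0.6, 0.6, -2.2]
opening: 0.244
[[-0.0001, 0.0004, 0.0027]] tcp [ 0.5571 -0.1379  0.0443] t 22.0 open 0.244 q [ 0.3   0.92 -0.11  1.84 -0.09  0.4   0.15]
clock: 22.33
tool_pos: [0.5586, -0.1381, 0.0443]
eef_rot: [-0.425, 0.565, -0.508, 0.492]
contact_force: [-1.7, 0.1, -1.1]
opening: 0.25
```

```bash
python3 -m handwheel '[[[0,0,0.0007,0,0,0],[0,0,0.0014,0,0,0],[0,0,0.002,0,0,0],[0,0,0.002,0,0,0]]]' -1 12
python3 t.py -.002 0.001 .044 -
```

```text
clock: 22.67
tool_pos: [0.5604, -0.1383, 0.0443]
eef_rot: [-0.425, 0.566, -0.508, 0.492]
contact_force: [-1.6, 0.7, 0.1]
opening: 0.253
[[0.0, 0.0003, -0.0006]] tcp [ 0.5604 -0.1383  0.0443] t 22.67 open 0.253 q [ 0.3   0.92 -0.11  1.82 -0.09  0.41  0.15]
```

```bash
python3 -m handwheel '[[[0,0,0.0007,0,0,0],[0,0,0.0014,0,0,0],[0,0,0.002,0,0,0],[0,0,0.002,0,0,0]]]' -1 12
python3 -m handwheel '[[[0,0,0.0005,0,0,0],[0,0,0.001,0,0,0],[0,0,0.001,0,0,0]]]' -1 12
```

```text
clock: 23.0
tool_pos: [0.5604, -0.1383, 0.0442]
eef_rot: [-0.425, 0.567, -0.506, 0.491]
contact_force: [-5.2, 1.1, 3.2]
opening: 0.25
clock: 23.25
tool_pos: [0.5603, -0.1383, 0.0442]
eef_rot: [-0.426, 0.567, -0.506, 0.491]
contact_force: [-7.4, 1.6, 5.6]
opening: 0.248
```

```bash
python3 -m handwheel '[[[0,0,0.001,0,0,0],[0,0,0.0015,0,0,0],[0,0,0.0015,0,0,0]]]' -1 12
python3 -m handwheel '[[[0,0,-0.002,0,0,0],[0,0,-0.0045,0,0,0],[0,0,-0.0045,0,0,0]]]' -1 12
python3 -m handwheel '[[[0,0,0,0,0,0],[0,0,0,0,0,0],[0,0,0,0,0,0],[0,0,0,0,0,0],[0,0,0,0,0,0],[0,-0.02,0,0,0,-0.01],[0,-0.05,0,0,0,-0.02],[0,-0.09,0,0,0,-0.03],[0,-0.13,0,0,0,-0.04],[0,-0.17,0,0,0,-0.04],[0,-0.17,0,0,0,-0.04]]]' 0.14 12
python3 t.py .045 .19 .215 0
```

```text
clock: 23.5
tool_pos: [0.5604, -0.1383, 0.0442]
eef_rot: [-0.427, 0.568, -0.505, 0.49]
contact_force: [-8.9, 0.6, 7.5]
opening: 0.249
clock: 23.75
tool_pos: [0.5604, -0.1385, 0.0442]
eef_rot: [-0.425, 0.565, -0.508, 0.492]
contact_force: [-1.1, 0.1, -0.6]
opening: 0.251
clock: 24.67
tool_pos: [0.5618, -0.1613, 0.2206]
eef_rot: [0.456, -0.533, 0.542, -0.462]
contact_force: [0.9, -0.7, 0.1]
opening: 0.57
[[-0.2115, 0.0058, 0.0412], [-0.0047, -0.0002, 0.0006]] tcp [ 0.5618 -0.1613  0.2206] t 24.67 open 0.57 q [ 0.18  0.65  0.04  1.73 -0.03  0.75  0.08]
```

```bash
python3 -m handwheel '[[[-0.03,0,0.006,0,0,0],[-0.07,0,0.014,0,0,0],[-0.11,0,0.021,0,0,0],[-0.15,0,0.029,0,0,0],[-0.19,0,0.037,0,0,0],[-0.2115,0,0.041,0,0,0],[-0.2115,0,0.041,0,0,0],[-0.2115,0,0.041,0,0,0]]]' -1 10
python3 t.py .045 .19 .135 0
python3 - <<'E'
from h import *
I={n:snapshot(n) for n in("side","top")}
o=[]
for n,(x0,y0,x1,y1),f in(("side",(140,100,290,250),2.8),("top",(155,130,275,270),3)):
    cv2.imwrite(f"pics/{n}8.png",I[n][:,:,::-1]);o.append(cv2.resize(I[n][y0:y1,x0:x1,::-1],None,fx=f,fy=f,interpolation=cv2.INTER_CUBIC))
H=max(i.shape[0] for i in o);cv2.imwrite("pics/a8.png",np.hstack([cv2.copyMakeBorder(i,0,H-i.shape[0],0,0,cv2.BORDER_CONSTANT) for i in o]))
E
```

```text
clock: 25.33
tool_pos: [0.6308, 0.0449, 0.2125]
eef_rot: [-0.46, 0.537, -0.537, 0.46]
contact_force: [-0.5, -0.5, -1.2]
opening: 0.003
[[0.003, 0.0775, 0.0055], [0.0001, 0.0011, -0.0002]] tcp [0.6308 0.0449 0.2125] t 25.33 open 0.003 q [-0.18  0.73  0.07  1.58 -0.07  0.84 -0.24]
```

View pics/a8.png

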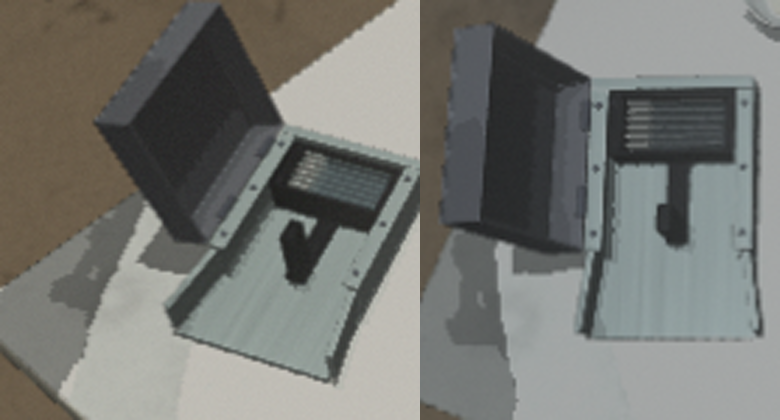

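The cassette sits square against the back stop, its nose flush with the rear wall in both views. Now going down behind the lid and pushing it over.

```bash
python3 -m handwheel '[[[0,0.03,0.002,0,0,0],[0,0.06,0.003,0,0,0],[0,0.08,0.003,0,0,0],[0,0.0875,0.003,0,0,0],[0,0.0875,0.003,0,0,0],[0,0.0875,0.003,0,0,0]]]' -1 10
python3 -m handwheel '[[[0.01,0,0,0,0,0],[0.02,0,0,0,0,0],[0.03,0,0,0,0,0],[0.04,0,0,0,0,0],[0.05,0,0,0,0,0],[0.06,0,0,0,0,0],[0.07,0,0,0,0,0],[0.08,0,0,0,0,0],[0.08,0,0,0,0,0]]]' -1 10
python3 t.py .045 .02 .125 0
```

```text
clock: 25.93
tool_pos: [0.634, 0.0411, 0.1261]
eef_rot: [0.459, -0.538, 0.538, -0.459]
contact_force: [0.4, -0.4, -0.0]
opening: 0.003
clock: 26.68
tool_pos: [0.6206, -0.0402, 0.1255]
eef_rot: [0.459, -0.538, 0.539, -0.458]
contact_force: [0.3, -0.2, -0.3]
opening: 0.008
[[0.0872, 0.0007, 0.0026], [0.0001, -0.0011, 0.0007]] tcp [ 0.6206 -0.0402  0.1255] t 26.68 open 0.008 q [-0.04  0.83  0.04  1.68 -0.05  0.64 -0.12]
```

```bash
python3 -m handwheel '[[[0.01,0,0,0,0,0],[0.02,0,0,0,0,0],[0.03,0,0,0,0,0],[0.04,0,0,0,0,0],[0.05,0,0,0,0,0],[0.06,0,0,0,0,0],[0.07,0,0,0,0,0],[0.08,0,0,0,0,0],[0.088,0,0,0,0,0],[0.088,0,0,0,0,0]]]' -1 10
python3 - <<'E'
from h import *
print(r.get_state()["contact_force"])
I={n:snapshot(n) for n in("side","top")}
o=[]
for n,(x0,y0,x1,y1),f in(("side",(140,80,290,250),2.6),("top",(155,110,275,270),2.8)):
    o.append(cv2.resize(I[n][y0:y1,x0:x1,::-1],None,fx=f,fy=f,interpolation=cv2.INTER_CUBIC))
H=max(i.shape[0] for i in o);cv2.imwrite("pics/a9.png",np.hstack([cv2.copyMakeBorder(i,0,H-i.shape[0],0,0,cv2.BORDER_CONSTANT) for i in o]))
E
```

```text
clock: 27.52
tool_pos: [0.6066, -0.1269, 0.1254]
eef_rot: [0.459, -0.538, 0.539, -0.458]
contact_force: [-0.9, -0.4, -0.2]
opening: 0.004
[-0.85477022 -0.36235336 -0.16999527]
```

View pics/a9.png

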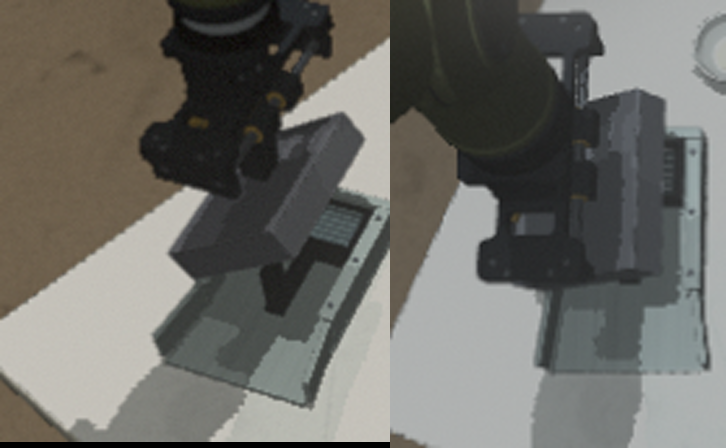

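The lid is past the tipping point and sinking. I'll raise the tool, wait, then press it lightly to confirm.

```bash
python3 -m handwheel '[[[0,-0.03,0,0,0,0],[0,-0.06,0,0,0,0],[0,-0.06,0,0,0,0],[0,-0.06,0,0,0,0],[0,-0.06,0,0,0,0],[0,-0.06,0,0,0,0],[0,-0.06,0,0,0,0],[0,-0.06,0,0,0,0],[0,-0.06,0,0,0,0],[0,-0.06,0,0,0,0],[0,-0.06,0,0,0,0],[0,-0.06,0,0,0,0]]]' -1 10
python3 -m handwheel '[[[0,0,0,0,0,0],[0,0,0,0,0,0],[0,0,0,0,0,0],[0,0,0,0,0,0],[0,0,0,0,0,0],[0,0,0,0,0,0],[0,0,0,0,0,0],[0.02,0,0,0,0,0],[0.04,0,0,0,0,0],[0.055,0,0,0,0,0],[0.055,0,0,0,0,0],[0.055,0,0,0,0,0]]]' -1 10 | head -2
python3 -m handwheel '[[[0,0,0,0,0,0],[0,0,0,0,0,0],[0,0,0,0,0,0],[0,0,0,0,0,0],[0,0,0,0,0,0],[0,0,0,0,0,0],[0,0,0,0,0,0],[0,0,0,0,0,0],[0,0,0,0,0,0],[0,0,0,0,0,0],[0,0,0,0,0,0],[0,0,0,0,0,0]]]' -1 10
python3 t.py .045 -.04 .085 0
```

```text
clock: 28.62
tool_pos: [0.6074, -0.1234, 0.1854]
eef_rot: [-0.459, 0.538, -0.538, 0.459]
contact_force: [0.3, 0.2, -0.8]
opening: 0.006
clock: 29.62
tool_pos: [0.5987, -0.1782, 0.1855]
clock: 30.62
tool_pos: [0.5988, -0.1777, 0.1855]
eef_rot: [-0.459, 0.538, -0.538, 0.459]
contact_force: [0.5, 0.6, -0.3]
opening: 0.003
[[0.008, 0.1005, 0.0023], [-0.0, -0.0, -0.0]] tcp [ 0.5988 -0.1777  0.1855] t 30.62 open 0.003 q [ 0.2   0.75  0.02  1.63 -0.02  0.77  0.07]
```

```bash
python3 -m handwheel '[[[0.004,0.02,0,0,0,0],[0.008,0.04,0,0,0,0],[0.008,0.055,0,0,0,0],[0.008,0.07,0,0,0,0],[0.008,0.085,0,0,0,0],[0.008,0.095,0,0,0,0],[0.008,0.1,0,0,0,0],[0.008,0.104,0,0,0,0],[0.008,0.104,0,0,0,0]]]' -1 10
python3 -m handwheel '[[[0,0.003,0,0,0,0],[0,0.006,0,0,0,0],[0,0.008,0,0,0,0],[0,0.008,0,0,0,0]]]' -1 10
```

```text
clock: 31.37
tool_pos: [0.5975, -0.1855, 0.0811]
eef_rot: [-0.459, 0.538, -0.537, 0.459]
contact_force: [0.0, -1.1, -0.6]
opening: 0.004
clock: 31.7
tool_pos: [0.598, -0.1857, 0.0745]
eef_rot: [0.459, -0.537, 0.538, -0.459]
contact_force: [-1.3, -0.4, 5.5]
opening: 0.004
```

```bash
python3 -m handwheel '[[[0,0.001,0,0,0,0],[0,0.001,0,0,0,0],[0,0.001,0,0,0,0]]]' -1 10
python3 -m handwheel '[[[0,-0.04,0,0,0,0],[0,-0.08,0,0,0,0],[0,-0.12,0,0,0,0],[0,-0.16,0,0,0,0],[-0.04,-0.16,0,0,0,0],[-0.08,-0.16,0,0,0,0],[-0.12,-0.16,0,0,0,0],[-0.16,-0.16,0,0,0,0],[-0.2,-0.16,0,0,0,0],[-0.24,-0.16,0,0,0,0],[-0.28,-0.16,0,0,0,0],[-0.28,-0.16,0,0,0,0]]]' -1 10
python3 - <<'E'
from h import *
G=[.5616,-.1395,-.157]
I={n:snapshot(n) for n in("side","top")};f=1.9
o=[cv2.resize(I[n][y0:y1,x0:x1,::-1],None,fx=f,fy=f,interpolation=cv2.INTER_CUBIC) for n,(x0,y0,x1,y1) in(("side",(165,90,425,310)),("top",(190,90,350,310)))]
cv2.imwrite("pics/a10.png",np.hstack(o))
E=lambda n,p:[((-.02,-.065,.074),(.11,-.065,.074)),((.116,-.06,.074),(.116,.06,.074)),((-.025,-.06,.074),(-.025,.06,.074))]
print("lid fit",edgefit(I,E,G,rad=(3,2)))
old={n:cv2.imread(f"pics/{n}0.png")[:,:,::-1] for n in I}
for n,t in(("side","dropper_a"),("side","flask"),("side","dish"),("side","tape"),("top","dropper_a"),("top","flask"),("top","dish"),("top","tape")):
    print(n,t,[[round(float(x)) for x in b["bbox"]] for b in boxes_of(t,n) if b["confidence"]>.4])
E
```

```text
clock: 31.95
tool_pos: [0.598, -0.1858, 0.0744]
eef_rot: [0.459, -0.537, 0.538, -0.46]
contact_force: [-2.7, 0.8, 11.9]
opening: 0.008
clock: 32.95
tool_pos: [0.6414, 0.1044, 0.2324]
eef_rot: [-0.46, 0.537, -0.532, 0.465]
contact_force: [0.7, 1.7, -0.2]
opening: 0.006
lid fit (array([ 0.5623342 , -0.13940879, -0.15246748]), {'side': (0.25, 72), 'top': (0.26, 72)})
side dropper_a [[366, 164, 379, 199], [259, 260, 274, 290], [414, 178, 430, 212]]
side flask [[349, 125, 370, 171]]
side dish [[297, 132, 328, 158]]
side tape [[198, 135, 291, 236], [322, 198, 334, 212]]
top dropper_a [[389, 146, 407, 164], [340, 146, 351, 166], [288, 274, 304, 288]]
top flask [[311, 108, 335, 144]]
top dish [[261, 112, 290, 144]]
top tape [[312, 109, 334, 144], [305, 180, 322, 197]]
```

View pics/a10.png

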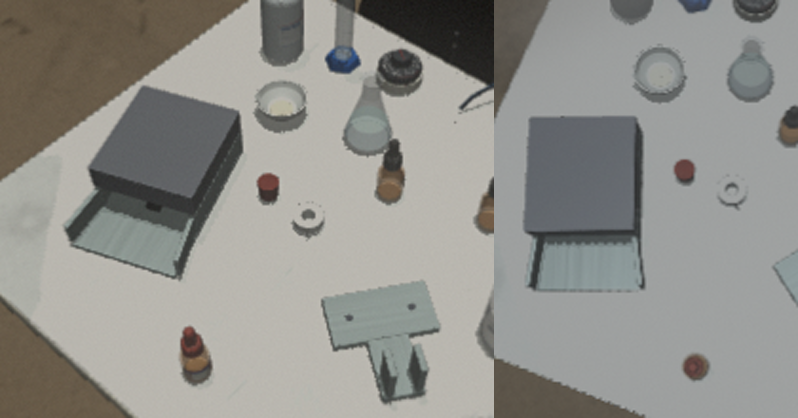

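The last picture shows the lid shut, the stopper standing free, and the bystanders where they were. Handing in.

```bash
python3 -c "
from plant import job,r
s=r.get_state();print(s['clock'],s['contact_force']);job.finish_job()"
```

```text
33.45 [ 0.02425466  0.12896874 -0.04487979]
the job is handed in; nothing more can be done
```

The job is done and handed in at 33.5 s of the 72 s allowed, with the arm clear of everything.

**What I did:**
- **Stopper:** I took it out of the channel and stood it on the free table between the channel and the tape roll.
- **Cassette:** I lifted it by its body, set it down level in the open entry and let go. I then gripped it again by the pull tab and pushed it about 143 mm.
- **Dust cover:** I pushed it over, let it sink by itself and pressed it lightly with shut fingers.

**Last checks:**
- **Cassette home:** the push stopped within about 1 mm of the calculated home position, at about 9 N. It moved no further there, and the pictures taken before the lid was shut show its nose on the back stop.
- **Lid:** pressing met resistance at 74.5 mm height, against 74 mm for a shut lid. The shut-lid edges matched both pictures to about 0.3 px.
- **Bystanders:** the bottles, flask, dish and tape are within about 3 px of their first boxes at most image edges. The dish's lower edge read 5 px off in the top view only; the side view does not bear that out.

**What disagreed:**
- **Camera fits:** the two cameras differ by up to 4 mm sideways. Some edge fits locked onto the wrong edges, so I redid them from clicked corners or without the bad edge.
- **Tab grip:** joint 6 was near its lower limit, so I held the tab about 11 mm higher than its grip point, with the tool rolled 7° about the jaw axis.

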